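Snap the splash cover back onto the analyser's wash station

ROBOT

A 6-joint arm with a two-finger parallel gripper is mounted at the origin on the work surface. World frame = base frame: x ahead of the robot, y to its left, z up, the work surface at z = 0. Lengths are in mm, angles in rad, forces in N, time in s.
With the tool pointing down it reaches from about 300 to 750 mm from the base axis. Payload 8.5 kg.
Tool frame: the origin (TCP) lies between the finger pads; the fingertips stand 14 mm ahead of it and the grasp point (between the pads) lies 5 mm behind it (tcp_to_tips is the distance from the TCP to the fingertips, in mm); z points along the fingers, y is the direction in which the jaws open and shut (so a half turn about z gives the same grasp; the last joint's range is limited). The gripper opens to 88 mm and grips with 3 to 60 N. Pads are 18 mm wide; open, the fingers measure 123 mm over their backs; the gripper's body (75 mm by 187 mm) begins 45 mm behind the grasp point.
Start: joints at [-1.369, 0.381, 1.297, -0, 1.464, -0.215], TCP at [222.652, -502.898, 252.748] pointing down, gripper open.
Joint ranges: [-3.11, 3.11], [-0.89, 2.33], [0.22, 2.48], [-1.42, 4.56], [0.17, 2.85], [-2.88, 2.88]. Speed limits (rad/s): [2.39, 2.39, 3.14, 3.14, 3.14, 3.14].

INTERFACE

Orientations are given as a 3x3 rotation matrix whose columns are the frame's x, y, z axes.
In Python, from workcell import * gives the robot as it stands.
- The arm moves only by the shell command python3 -m jog 'ROWS' [FORCE]. ROWS is text: rows parted by semicolons, each of 7 numbers parted by spaces: the shift along the tool's x, y, z in m, then the turn, a rotation vector about the tool's x, y, z in degrees, then the finger opening in m, from 0 to 0.0881. A call has exactly 8 rows; each row is the pose to reach, as a shift and turn from the pose measured when the call began, along the tool's axes at that moment; what a row does not reach only later rows make up. A row lasts 1/8 s, in which the tool goes at most 62.5 mm and 10.7 degrees, less where a joint would pass 70% of its speed; a pose out of reach is approached as far as the arm can. A call with a gripper value outside its range is refused whole. The fingers move at their own pace and stop on an object; FORCE is the grip in N (left out, the last holds). Time passes only in rows, so rows that repeat a pose let the fingers close, or fill a call up. It gives the time, the measured TCP pose, the force and the opening at its end, in the units of the state.
- read_state(): the state, without advancing time (a new reading comes with each control period).
- camera(name): name is "side" or "top"; returns the picture (480x640x3 uint8, blue, green, red); there is no depth.
- camera_model(name): a dict with "intrinsics" (3x3 intrinsics, pixels), "world_from_camera" (4x4, takes a point from camera to world coordinates). Camera axes: x right, y down, z forward; pixel columns grow to the right and rows downward; lengths in mm; the calibration is good to about 2 mm. A picture is of the moment at which its call begins. camera_model takes no time and is no camera call.
- hand_in(): hands the job in, once; it reports no verdict.
The state is a dict: "time_s": time; "joint_pos": joint angles; "dq": joint speeds; "effort": joint torques, N m; "tcp_pos": TCP position; "eef_rot": TCP orientation; "contact_force": force on the tool from outside, world axes, zero at the start; "wrist_torque": the same for the moment, N m; "width": finger opening in mm.
Only numpy, scipy, OpenCV 4.12 (cv2) and the standard library are available. Lean on these libraries where they do the work, as an engineer would, in place of code of your own. Each camera call takes 0.05 s, during which the arm holds its last target. There are 200 camera calls.

TASK

Pick up the white splash cover by its blue grip, set it over the two orange snap hooks of the grey wash station, and push it gently straight down until both hooks have clicked through and the cover sits fully home and level on the station. The hook insert may be a centimetre off the middle of the station, so feel for it and do not force the cover. Let go at the end, and leave the vials and the other things around as they are.

Things in the scene. Friction and masses are not known exactly. Their poses are not given: they have to be found in the camera images.
- cover_grip (a point): Loose white cover, 130 g: a cap open below, 60 (x) x 116 (y) x 23 mm, 3 mm skirt walls, top plate 5 mm (underside 18 mm above the skirt's lower edge). Blue grip rib 16 (x) x 44 (y) x 30 mm on its middle. This point: the rib's centre, 38 mm above the skirt's lower edge, 15 above the plate. x across the rib (pinch this way), y along it, z up. Starts upright on the mat; fits either way round.
- slot (a point): Centre of the slot at the cover's +y end, on the plate's top, 36 mm from its middle. Two slots go through the plate, at y = +29 to +43 and -29 to -43 mm, each 17 mm wide in x (-8.5 to +8.5). The hooks pass up through them: 1.5 mm play either way in x.
- seat (a point): Centre of the top face of the wash station, a fixed grey block 100 (x) x 150 (y) x 30 mm, face 30 mm above the work surface; y runs from hook to hook, z up. Fully home, the cover's skirt stands on this face (rib centre 38 mm above it), wherever the insert puts it in x. More than 45 N between cover and station breaks the hooks.
- station: The same grey block, origin under its centre, axes as seat. Two orange hooks stand on a dark metal insert on its top, at y = +40 and -40 mm. The insert is clamped in slotted holes: both hooks together sit up to 11 mm off the block's middle towards its +x or -x (differs every time, not measured); in y they are true.
- hook_a (a joint): Bend of the +y hook, rad: 0 upright, up to about 0.15 bent inward by the cover, near 0 again once clicked. Hook: 14 mm wide in x, stem 4 mm thick in y, black rubber tip at 36 mm above the seat face. The head faces outward: its ramp runs from there down to 6.5 mm outside the stem's middle, 25.2 mm above the face; the catch under it is at 23.7 mm.
- hook_b (a joint): The same for the -y hook. Aligned in x, the cover's plate slides 5 mm down past the hook tips before its slot edges meet the ramps; misaligned, it stops on the tips. From there about 8 to 18 N straight down bends both hooks until they click, 0.7 mm before the cover is home.
- mat: Black rubber mat, fixed, 160 (x) x 250 (y) x 4 mm, origin at the centre of its underside; the cover lies on its -y half, two small vials stand on its +y half.
- vial_red: Red-capped sample vial, 25 mm wide, 48 mm high, standing on the mat; origin under its centre. Bystander.
- vial_white: White-capped sample vial, same size, standing on the mat; origin under its centre. Bystander.
- vial_blue: Blue-capped sample vial, same size, standing on the deck; origin under its centre. Bystander.
- reagent: Reagent bottle, 52 mm wide, 110 mm high, origin under its centre. Bystander.
- beaker: Clear beaker, 66 mm wide, 75 mm high, origin under its centre. Bystander.
- tipbox: Blue tip box 85 x 120 x 57 mm, origin under its centre. Bystander.
- driver: Screwdriver 160 mm long, lying. Bystander.
Not all that is in view belongs to the job. Leave any green look-alike of the station alone.

How it is judged (in metres and radians):
On the way:
1. the cover is lifted off the mat, upright (height (world z) of cover_grip above 0.08 m and angle between cover_grip's own z axis and vertical below 0.3 rad), for 0.2 s.
At the end, for the whole second after the job is handed in: The cover stands fully home on the station (rib centre within 1.5 mm of 38 mm above its top face), level within 0.03 rad, within 17 mm of its middle and lined up with it, both hooks sprung back (under 0.05 rad) over the plate; released and at rest (z of cover_grip in the frame of seat between 0.0355 and 0.0395 m and horizontal distance between cover_grip and seat below 0.017 m and angle between cover_grip's own z axis and vertical below 0.03 rad and angle between the y axis of cover_grip and the y axis of seat, either way round below 0.1 rad and value of joint each of hook_a, hook_b below 0.05 rad and linear speed of cover below 0.01 m/s); the robot touches nothing.
It fails at once if the cover is pressed or knocked on the station with more than 45 N (contact force between cover and station above 45 N).
It fails at once if a bystander is moved by more than 25 mm (distance of any of vial_red, vial_white, vial_blue, reagent, beaker, tipbox, driver from where it was at the start of the episode above 0.025 m).
It also fails if it takes over 64 s, if anything falls off the work surface, if the arm or the gripper's body presses on something with over 40 N, if the wrist force passes 120 N, or if a joint passes its speed limit or range.

## Working session

There is one attempt and no reset: what is moved stays moved. The work goes in short steps, Python scripts to look and compute and a shell command to move; the robot and the scene stay as the last step left them, time stands still between calls to the robot, and variables do not carry over. Pictures are saved under pics/ and viewed, about 8 in all and at most 12, crops included, and the job is handed in when it is done.

```bash
mkdir -p pics
cat > h.py <<'E'
from workcell import *
import numpy as np, cv2
def ray(n,u,v):
    m=camera_model(n);K=np.array(m["intrinsics"]);T=np.array(m["world_from_camera"])
    d=T[:3,:3]@np.linalg.solve(K,[u,v,1.]);return T[:3,3],d
def onz(n,u,v,z):
    o,d=ray(n,u,v);return o+d*(z-o[2])/d[2]
def proj(n,p):
    m=camera_model(n);K=np.array(m["intrinsics"]);T=np.linalg.inv(np.array(m["world_from_camera"]))
    q=K@(T[:3,:3]@np.array(p,float)+T[:3,3]);return q[:2]/q[2]
def tool(dw):  # world shift mm -> tool shift m
    return np.array(read_state()["eef_rot"]).T@np.array(dw)/1000
E
python3 - <<'E'
from h import *
np.set_printoptions(precision=3,suppress=True)
for n in("top","side"):
    im=camera(n);cv2.imwrite(f"pics/{n}0.png",im);m=camera_model(n);print(n,np.array(m["world_from_camera"]),np.array(m["intrinsics"]))
s=read_state();print(s)
E
```

```text
top [[   0.008   -0.993    0.119  453.312]
 [  -1.      -0.008   -0.001  -25.18 ]
 [   0.002   -0.119   -0.993 1003.646]
 [   0.       0.       0.       1.   ]] [[447.324   0.    318.973]
 [  0.    447.324 233.001]
 [  0.      0.      1.   ]]
side [[   0.987   -0.102    0.121  446.651]
 [  -0.158   -0.573    0.805 -792.266]
 [  -0.012   -0.813   -0.581  634.833]
 [   0.       0.       0.       1.   ]] [[451.719   0.    317.543]
 [  0.    451.719 236.314]
 [  0.      0.      1.   ]]
{'time_s': 0.1, 'joint_pos': array([-1.369,  0.381,  1.298,  0.   ,  1.464, -0.215]), 'dq': array([-0.001, -0.001, -0.001,  0.   , -0.001, -0.001]), 'effort': array([  0.004, -43.865, -22.491,   0.072,   0.034,  -0.   ]), 'tcp_pos': array([ 222.61 , -502.685,  252.214]), 'eef_rot': array([[ 0.914,  0.405, -0.   ],
       [ 0.405, -0.914,  0.001],
       [ 0.   , -0.001, -1.   ]]), 'contact_force': array([ 0.014,  0.239, -0.146]), 'wrist_torque': array([-0.016, -0.018,  0.028]), 'width': 88.18758149469939}
```

View pics/top0.png

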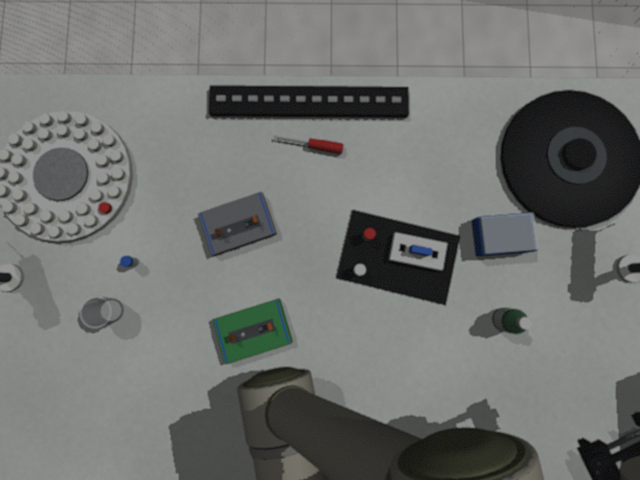

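View pics/side0.png

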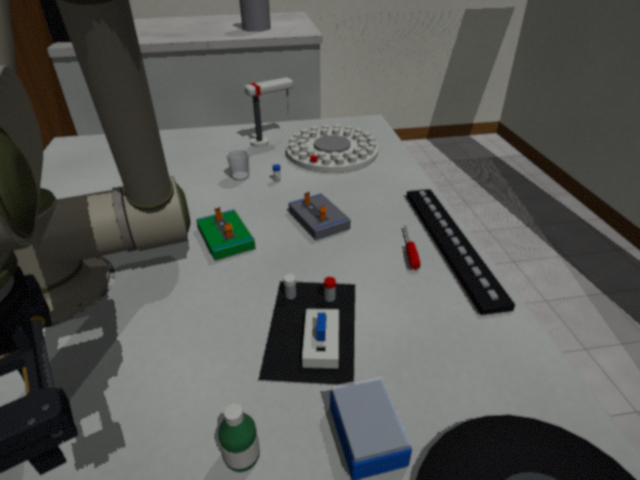

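The top view shows the grey station at about (237,222) and the green look-alike at (251,331). The white cover, with its blue rib, is at (420,251) on the mat, with the red vial at (370,234) and the white vial at (360,270). Possible mix-ups:
- **Station:** grey (237,222) or green (251,331). I choose grey.
- **Blue grip:** rib (421,251), blue vial cap (126,262) or tip box (505,235). I choose the rib on the white plate.

Next I'll measure and check with a close crop.

Run:
```python
from h import *
np.set_printoptions(precision=2,suppress=True)
im=cv2.imread("pics/top0.png");hsv=cv2.cvtColor(im,cv2.COLOR_BGR2HSV)
a=cv2.resize(im[185:265,190:290],None,fx=5,fy=5,interpolation=cv2.INTER_CUBIC)
b=cv2.resize(im[220:280,385:455],None,fx=5,fy=5,interpolation=cv2.INTER_CUBIC)
c=np.zeros((400,860,3),np.uint8);c[:,:500]=a;c[:300,505:855]=b
cv2.imwrite("pics/crop.png",cv2.resize(c,(800,372)))
def biggest(m,x0,y0,x1,y1):
    z=np.zeros_like(m);z[y0:y1,x0:x1]=m[y0:y1,x0:x1]
    cs,_=cv2.findContours(z,cv2.RETR_EXTERNAL,cv2.CHAIN_APPROX_NONE);return max(cs,key=cv2.contourArea)
def rect(n,c,z):
    P=np.array([onz(n,u,v,z)[:2] for u,v in c[:,0]],np.float32);return cv2.minAreaRect(P)
rib=biggest(cv2.inRange(hsv,(100,120,40),(125,255,255)),395,230,450,270);print("rib",rect("top",rib,57))
wh=biggest(cv2.inRange(hsv,(0,0,130),(180,60,255)),385,225,455,275);print("plate",rect("top",wh,27))
# station: darker than table
st=biggest(cv2.inRange(hsv,(0,0,0),(180,255,135)),190,185,285,262);print("station",rect("top",st,30),cv2.contourArea(st))
bl=cv2.inRange(hsv,(100,90,40),(125,255,255))
for r in((190,185,225,262),(250,185,285,262)):
    c=biggest(bl,*r);M=c[:,0].mean(0);print("blue end",M,onz("top",*M,30),rect("top",c,30))
orr=cv2.inRange(hsv,(3,90,60),(22,255,255))
for r in((190,185,237,262),(237,185,285,262)):
    c=biggest(orr,*r);M=c[:,0].mean(0);print("hook top",M,onz("top",*M,60))
print(hsv[200,237],hsv[240,300],hsv[212,232])
s=cv2.imread("pics/side0.png");hs=cv2.cvtColor(s,cv2.COLOR_BGR2HSV)
c=biggest(cv2.inRange(hs,(100,120,40),(125,255,255)),305,300,340,350);M=c[:,0].mean(0);print("rib side",M,onz("side",*M,45))
```

```text
rib ((531.5241088867188, -242.33287048339844), (45.53570556640625, 15.520709037780762), 79.06082153320312)
plate ((532.77490234375, -244.31130981445312), (113.7756118774414, 57.86891174316406), 78.7828598022461)
station ((582.6314697265625, 152.92398071289062), (124.81388854980469, 177.0412139892578), 19.117334365844727) 4148.5
blue end [206.49 232.75] [568.3  219.96  30.  ] ((568.0606079101562, 219.81521606445312), (93.57095336914062, 4.78962516784668), 19.625438690185547)
blue end [265.54 212.5 ] [614.3   91.62  30.  ] ((614.6426391601562, 91.46452331542969), (92.00569152832031, 4.849734306335449), 19.413761138916016)
hook top [218.   231.62] [567.37 188.07  60.  ]
hook top [254.35 218.82] [595.5  111.56  60.  ]
[98 11 91] [ 60   6 138] [114  15  86]
rib side [320.69 326.5 ] [ 532.03 -245.94   45.  ]
```

View pics/crop.png

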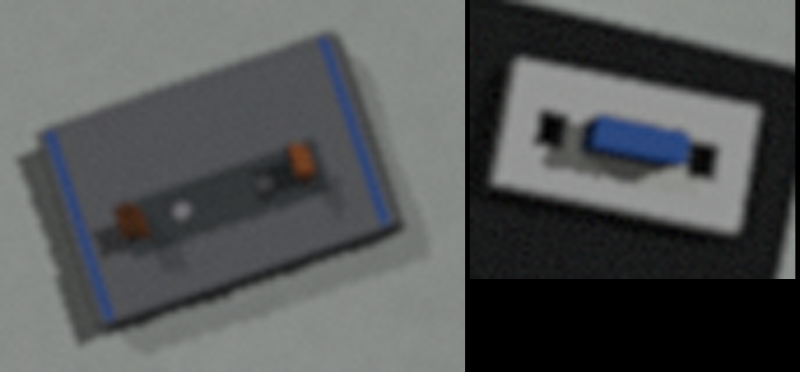

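The crop confirms both choices. On the left is the grey station, with orange hooks at (130,218) and (302,160). On the right is the white cover with its blue rib and two black slots. The station is centred near (591,156) with its y axis at about 110°, and the hooks sit roughly -10 mm in x. The cover is at (532,-243.5) with its y axis at 79°.

Run:
```python
from h import *
np.set_printoptions(precision=4,suppress=True)
p=read_state()["tcp_pos"];print(tool(np.array([532,-243.5,150])-p))
```

```text
[ 0.3878 -0.1116  0.1025]
```

```bash
python3 -m jog '0.055 -0.016 0.005 0 0 -8 0.06; 0.11 -0.032 0.01 0 0 -16 0.06; 0.165 -0.048 0.02 0 0 -24 0.06; 0.22 -0.064 0.04 0 0 -32 0.06; 0.275 -0.08 0.06 0 0 -40 0.06; 0.332 -0.096 0.08 0 0 -48 0.06; 0.388 -0.1116 0.1025 0 0 -55 0.06; 0.388 -0.1116 0.1025 0 0 -55 0.06'
python3 - <<'E'
from h import *
np.set_printoptions(precision=4,suppress=True)
s=read_state();R=s["eef_rot"];p=s["tcp_pos"];print(p,np.degrees(np.arctan2(R[1,0],R[0,0])),tool(np.array([532,-243.5,43])-p))
im=camera("side");u,v=proj("side",[532,-243.5,60]).astype(int);c=im[v-90:v+90,u-110:u+110]
cv2.imwrite("pics/s1.png",cv2.resize(c,None,fx=3.5,fy=3,interpolation=cv2.INTER_CUBIC))
print(proj("side",p+[0,0,-14]),proj("side",[532,-243.5,57]),u-110,v-90)
E
```

```text
time_s: 1.1
tcp_pos: [533.6, -240.2, 147.7]
eef_rot: [[0.187, 0.982, -0.003], [0.982, -0.187, 0.004], [0.003, -0.004, -1.0]]
contact_force: [-0.4, -0.3, 0.6]
width: 60.1
[ 533.57   -240.2431  147.685 ] 79.21158897054542 [-0.0038 -0.0005  0.1047]
[320.5941 286.4038] [320.3861 320.677 ] 210 229
```

View pics/s1.png

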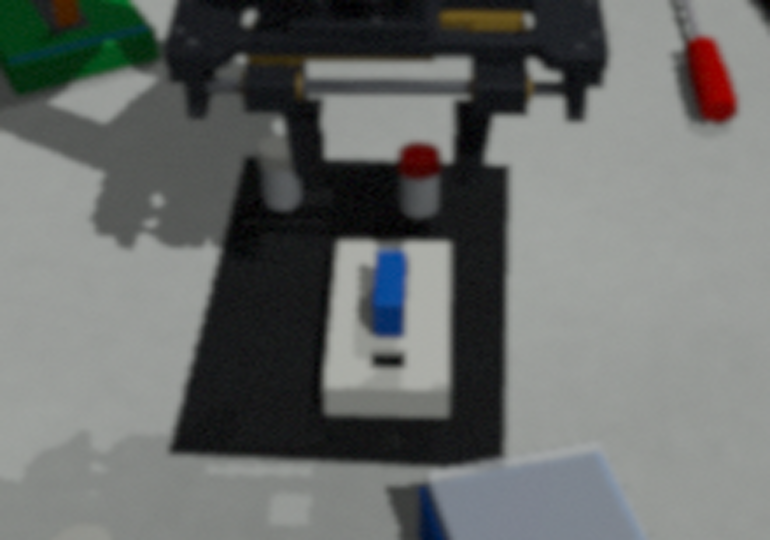

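The rib, at about (388,290) in this crop, is centred below the open fingers, which hang at (305,140) and (470,140). The vials are clear. I'll descend.

```bash
python3 -m jog '-0.0038 -0.0005 0.03 0 0 0 0.06; -0.0038 -0.0005 0.06 0 0 0 0.05; -0.0038 -0.0005 0.085 0 0 0 0.05; -0.0038 -0.0005 0.098 0 0 0 0.05; -0.0038 -0.0005 0.103 0 0 0 0.05; -0.0038 -0.0005 0.1035 0 0 0 0.05; -0.0038 -0.0005 0.1035 0 0 0 0; -0.0038 -0.0005 0.1035 0 0 0 0' 40
python3 -m jog '0 0 0 0 0 0 0; 0 0 0 0 0 0 0; 0 0 0 0 0 0 0; 0 0 0 0 0 0 0; 0 0 0 0 0 0 0; 0 0 0 0 0 0 0; 0 0 0 0 0 0 0;0 0 0 0 0 0 0' 40
```

```text
time_s: 2.15
tcp_pos: [531.5, -245.5, 45.9]
eef_rot: [[0.19, 0.982, -0.001], [0.982, -0.19, 0.002], [0.002, -0.002, -1.0]]
contact_force: [-0.2, 0.2, -0.3]
width: 31.8
time_s: 3.15
tcp_pos: [531.6, -245.6, 46.1]
eef_rot: [[0.19, 0.982, -0.001], [0.982, -0.19, 0.002], [0.001, -0.001, -1.0]]
contact_force: [0.4, 1.0, 5.9]
width: 15.9
```

```bash
python3 -m jog '0 0 -0.01 0 0 0 0; 0 0 -0.03 0 0 0 0; 0 0 -0.05 0 0 0 0; 0 0 -0.07 0 0 0 0; 0 0 -0.09 0 0 0 0; 0 0 -0.1 0 0 0 0; 0 0 -0.1 0 0 0 0; 0 0 -0.1 0 0 0 0'
python3 - <<'E'
from h import *
np.set_printoptions(precision=4,suppress=True)
s=read_state();R=s["eef_rot"];p=s["tcp_pos"];print(s["contact_force"],s["wrist_torque"],s["width"],np.degrees(np.arctan2(R[1,0],R[0,0])),tool(np.array([582,152,130])-p))
E
```

```text
time_s: 4.15
tcp_pos: [531.4, -245.5, 145.3]
eef_rot: [[0.19, 0.982, -0.002], [0.982, -0.19, 0.002], [0.002, -0.003, -1.0]]
contact_force: [-0.2, 0.4, -1.8]
width: 16.1
[-0.2095  0.3996 -1.8037] [-0.0124 -0.0968  0.0529] 16.079718820084143 79.02809476151786 [ 0.3999 -0.0259  0.0162]
```

```bash
python3 -m jog '0.05 -0.003 -0.01 0 0 -4 0; 0.105 -0.007 -0.01 0 0 -8 0; 0.16 -0.01 -0.01 0 0 -12 0; 0.215 -0.014 -0.01 0 0 -17 0; 0.27 -0.018 -0.01 0 0 -22 0; 0.325 -0.021 0 0 0 -27 0; 0.37 -0.024 0.005 0 0 -31 0; 0.3999 -0.0259 0.01 0 0 -31 0'
python3 -m jog '0 0 0 0 0 0 0; 0 0 0 0 0 0 0; 0 0 0 0 0 0 0; 0 0 0 0 0 0 0; 0 0 0 0 0 0 0; 0 0 0 0 0 0 0; 0 0 0 0 0 0 0;0 0 0 0 0 0 0'
python3 - <<'E'
from h import *
np.set_printoptions(precision=4,suppress=True)
s=read_state();R=s["eef_rot"];p=s["tcp_pos"];print(p,np.degrees(np.arctan2(R[1,0],R[0,0])))
im=camera("side");cv2.imwrite("pics/s2full.png",im)
u,v=proj("side",[582,152,80]).astype(int);x0,y0=u-64,v-50;c=im[y0:y0+100,x0:x0+128];print(x0,y0)
t=camera("top");cv2.imwrite("pics/t2full.png",t)
u,v=proj("top",[582,152,80]).astype(int);X,Y=u-64,v-50;d=t[Y:Y+100,X:X+128];print(X,Y)
cv2.imwrite("pics/s2.png",np.hstack([cv2.resize(q,(400,312),interpolation=cv2.INTER_CUBIC) for q in(c,d)]))
E
```

```text
time_s: 5.15
tcp_pos: [581.6, 154.1, 135.0]
eef_rot: [[-0.345, 0.939, -0.004], [0.939, 0.345, 0.002], [0.004, -0.003, -1.0]]
contact_force: [1.2, 0.4, -2.7]
width: 15.8
time_s: 6.15
tcp_pos: [581.6, 154.2, 135.0]
eef_rot: [[-0.345, 0.939, -0.004], [0.939, 0.345, 0.002], [0.004, -0.003, -1.0]]
contact_force: [-0.1, 0.6, -1.7]
width: 15.8
[581.5793 154.1776 134.9947] 110.16733509740021
250 143
169 173
```

View pics/s2.png

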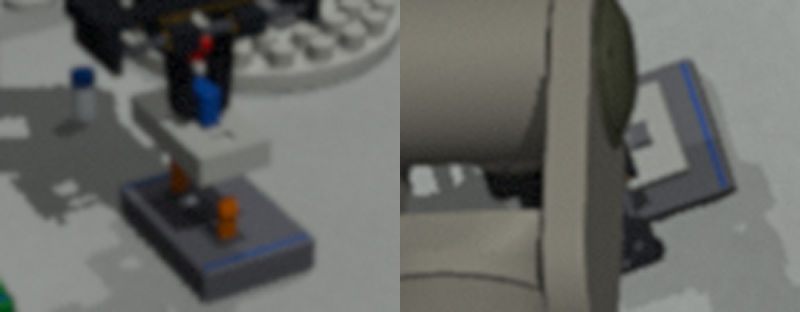

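The left panel shows the cover held level above the station, with the near hook at (228,218), the far hook at (178,178) and the rib at (207,100). The right panel shows only the cover's near end and one slot, at (640,135). I'll measure the hooks in the side view and check the slot in the top view.

Run:
```python
from h import *
np.set_printoptions(precision=2,suppress=True)
C=np.array([591.4,155.7]);a=np.radians(110);yv=np.array([np.cos(a),np.sin(a)]);xv=np.array([yv[1],-yv[0]])
loc=lambda P:np.array([(P[:2]-C)@xv,(P[:2]-C)@yv])
s=cv2.imread("pics/s2full.png");s0=cv2.imread("pics/side0.png")
m0=cv2.inRange(cv2.cvtColor(s0,cv2.COLOR_BGR2HSV),(3,120,60),(20,255,255))
m0[:185]=0;m0[225:]=0;m0[:,:295]=0;m0[:,335:]=0
n,l,st,ce=cv2.connectedComponentsWithStats(m0)
for i in range(1,n):
    if st[i,4]>10:
        x,y,w,h,A=st[i];print("side0 orange",st[i])
        ys,xs=np.where(l==i)
        # centreline column ray vs plane of outer head/stem at station y = -/+40
        for r in range(y,y+h): 
            c=xs[ys==r];u=(c.min()+c.max())/2
            # intersect ray with plane station-y = +-40-ish
            out=[]
            for Y in(-42,38):
                o,d=ray("side",u,r);t=((C+yv*Y-o[:2])@yv)/(d[:2]@yv);P=o+t*d;out.append((round(loc(P)[0],1),round(P[2],1)))
            print(r,c.min(),c.max(),out)
# station outline in side0: blue stripes
b=cv2.inRange(cv2.cvtColor(s0,cv2.COLOR_BGR2HSV),(105,90,40),(125,255,255));b[:190]=0;b[245:]=0;b[:,:280]=0;b[:,360:]=0
n,l,st,ce=cv2.connectedComponentsWithStats(b)
for i in range(1,n):
    if st[i,4]>8:
        ys,xs=np.where(l==i);P=[onz("side",xs[k],ys[k],30) for k in(xs.argmin(),xs.argmax())];print("stripe",st[i],[loc(p) for p in P])
P=onz("top",245.8,216.2,116);TC=np.array([581.58,154.18]);print("slot seen, rel TCP in cover axes",(P[:2]-TC)@xv,(P[:2]-TC)@yv,"TCP loc",loc(TC))
```

```text
side0 orange [304 193   6  12  51]
193 307 308 [(np.float64(-49.6), np.float64(115.0)), (np.float64(-8.5), np.float64(62.9))]
194 305 308 [(np.float64(-52.2), np.float64(113.1)), (np.float64(-11.4), np.float64(60.9))]
195 305 308 [(np.float64(-52.3), np.float64(110.5)), (np.float64(-11.5), np.float64(58.0))]
196 305 308 [(np.float64(-52.4), np.float64(107.9)), (np.float64(-11.6), np.float64(55.1))]
197 305 308 [(np.float64(-52.5), np.float64(105.2)), (np.float64(-11.6), np.float64(52.2))]
198 305 309 [(np.float64(-51.2), np.float64(102.2)), (np.float64(-10.3), np.float64(48.9))]
199 305 309 [(np.float64(-51.3), np.float64(99.6)), (np.float64(-10.4), np.float64(46.0))]
200 305 309 [(np.float64(-51.4), np.float64(96.9)), (np.float64(-10.5), np.float64(43.1))]
201 305 309 [(np.float64(-51.5), np.float64(94.2)), (np.float64(-10.6), np.float64(40.1))]
202 304 309 [(np.float64(-52.9), np.float64(92.0)), (np.float64(-12.1), np.float64(37.6))]
203 305 309 [(np.float64(-51.6), np.float64(88.9)), (np.float64(-10.7), np.float64(34.2))]
204 306 307 [(np.float64(-53.0), np.float64(86.6)), (np.flo
[... 802 characters left out ...]
oat64(-12.0), np.float64(45.8)), (np.float64(32.9), np.float64(-13.2))]
215 320 325 [(np.float64(-10.6), np.float64(42.5)), (np.float64(34.4), np.float64(-16.8))]
216 320 325 [(np.float64(-10.7), np.float64(39.6)), (np.float64(34.3), np.float64(-20.0))]
217 320 325 [(np.float64(-10.7), np.float64(36.7)), (np.float64(34.3), np.float64(-23.1))]
218 320 324 [(np.float64(-12.1), np.float64(34.3)), (np.float64(32.8), np.float64(-25.8))]
219 320 323 [(np.float64(-13.5), np.float64(31.9)), (np.float64(31.2), np.float64(-28.5))]
stripe [316 218  32  11  56] [array([-42.37, -66.64]), array([ 43.82, -66.89])]
slot seen, rel TCP in cover axes -1.4228110991785137 -35.07139525379147 TCP loc [-9.75  1.93]
```

The hooks sit at x of about -10.6 in the side view and -10 in the top view; the TCP is at -9.75. The cover is about 3 mm too far in +y. I'll correct both and descend to just above the tips, where contact is expected at TCP z ≈ 90.

```bash
python3 -m jog '-0.001 -0.0002 0.01 0 0 0 0; -0.002 -0.0004 0.02 0 0 0 0; -0.003 -0.0006 0.028 0 0 0 0; -0.003 -0.0006 0.033 0 0 0 0; -0.003 -0.0006 0.037 0 0 0 0; -0.003 -0.0006 0.039 0 0 0 0; -0.003 -0.0006 0.04 0 0 0 0; -0.003 -0.0006 0.04 0 0 0 0'
python3 -m jog '0 0 0.001 0 0 0 0; 0 0 0.002 0 0 0 0; 0 0 0.003 0 0 0 0; 0 0 0.004 0 0 0 0; 0 0 0.005 0 0 0 0; 0 0 0.0055 0 0 0 0; 0 0 0.006 0 0 0 0;0 0 0.006 0 0 0 0'
python3 - <<'E'
from h import *
s=read_state();print(s["contact_force"],s["wrist_torque"])
E
```

```text
time_s: 7.25
tcp_pos: [582.0, 151.3, 95.1]
eef_rot: [[-0.345, 0.939, -0.004], [0.939, 0.345, 0.002], [0.004, -0.003, -1.0]]
contact_force: [-0.0, -1.0, -2.1]
width: 15.6
time_s: 8.25
tcp_pos: [581.9, 151.3, 89.1]
eef_rot: [[-0.345, 0.939, -0.004], [0.939, 0.345, 0.002], [0.004, -0.003, -1.0]]
contact_force: [-0.8, -0.2, -1.5]
width: 15.8
[-0.80056292 -0.20382968 -1.54008413] [-0.10592227 -0.11806903 -0.04262158]
```

```bash
python3 -m jog '0 0 0.0005 0 0 0 0; 0 0 0.001 0 0 0 0; 0 0 0.0015 0 0 0 0; 0 0 0.002 0 0 0 0; 0 0 0.0025 0 0 0 0; 0 0 0.003 0 0 0 0; 0 0 0.003 0 0 0 0;0 0 0.003 0 0 0 0'
```

```text
time_s: 9.25
tcp_pos: [581.9, 151.2, 86.1]
eef_rot: [[-0.345, 0.939, -0.004], [0.939, 0.345, 0.002], [0.003, -0.003, -1.0]]
contact_force: [0.7, -0.6, -1.5]
width: 15.7
```

No contact 4 mm past the tip height, so the cover is aligned in x. I'll carry on onto the ramps.

```bash
python3 -m jog '0 0 0.0005 0 0 0 0; 0 0 0.001 0 0 0 0; 0 0 0.0015 0 0 0 0; 0 0 0.002 0 0 0 0; 0 0 0.0025 0 0 0 0; 0 0 0.003 0 0 0 0; 0 0 0.0035 0 0 0 0;0 0 0.0035 0 0 0 0'
```

```text
time_s: 10.25
tcp_pos: [582.1, 151.2, 82.7]
eef_rot: [[-0.345, 0.939, -0.003], [0.939, 0.345, 0.002], [0.003, -0.002, -1.0]]
contact_force: [1.3, -2.0, 0.9]
width: 15.8
```

```bash
python3 -m jog '0 0 0.0005 0 0 0 0; 0 0 0.001 0 0 0 0; 0 0 0.0015 0 0 0 0; 0 0 0.002 0 0 0 0; 0 0 0.0025 0 0 0 0; 0 0 0.003 0 0 0 0; 0 0 0.003 0 0 0 0;0 0 0.003 0 0 0 0' 55
```

```text
time_s: 11.25
tcp_pos: [582.5, 151.2, 80.4]
eef_rot: [[-0.345, 0.939, -0.001], [0.939, 0.345, 0.002], [0.003, -0.001, -1.0]]
contact_force: [0.2, -2.7, 7.5]
width: 15.7
```

```bash
python3 -m jog '-0.0005 0 0.001 0 0 0 0; -0.0005 0 0.0015 0 0 0 0; -0.0005 0 0.002 0 0 0 0; -0.0005 0 0.0025 0 0 0 0; -0.0005 0 0.003 0 0 0 0; -0.0005 0 0.0035 0 0 0 0; -0.0005 0 0.0035 0 0 0 0;-0.0005 0 0.0035 0 0 0 0'
```

```text
time_s: 12.25
tcp_pos: [582.5, 150.8, 76.5]
eef_rot: [[-0.345, 0.939, -0.002], [0.939, 0.345, 0.002], [0.003, -0.001, -1.0]]
contact_force: [1.0, -2.4, -2.3]
width: 15.4
```

Run:
```python
from h import *
s=read_state();print(s["contact_force"],s["wrist_torque"])
im=camera("side");c=im[150:240,260:380];cv2.imwrite("pics/s3.png",cv2.resize(c,(800,600),interpolation=cv2.INTER_CUBIC))
```

```text
[ 0.98845349 -2.40962632 -2.34665058] [-0.35739958 -0.34245477 -0.02451916]
```

View pics/s3.png

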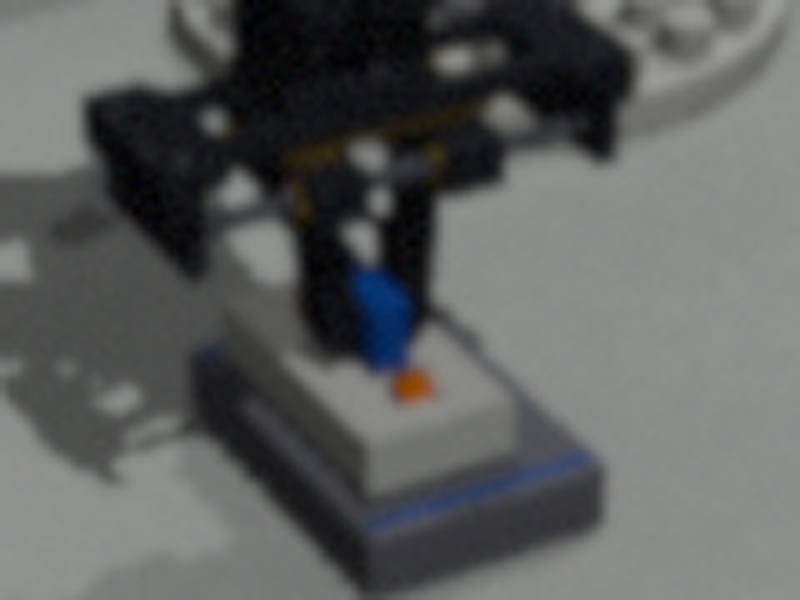

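The near hook tip shows through its slot at (412,385), and the cover sits level close above the face. I'll keep pressing gently.

```bash
python3 -m jog '0 0 0.0005 0 0 0 0; 0 0 0.001 0 0 0 0; 0 0 0.0015 0 0 0 0; 0 0 0.002 0 0 0 0; 0 0 0.002 0 0 0 0; 0 0 0.002 0 0 0 0; 0 0 0.002 0 0 0 0;0 0 0.002 0 0 0 0'
```

```text
time_s: 13.3
tcp_pos: [582.5, 150.8, 74.5]
eef_rot: [[-0.345, 0.939, -0.002], [0.939, 0.345, 0.002], [0.003, -0.001, -1.0]]
contact_force: [1.6, -1.3, -0.3]
width: 15.4
```

```bash
python3 -m jog '0 0 0.0005 0 0 0 0; 0 0 0.001 0 0 0 0; 0 0 0.0015 0 0 0 0; 0 0 0.002 0 0 0 0; 0 0 0.002 0 0 0 0; 0 0 0.002 0 0 0 0; 0 0 0.002 0 0 0 0;0 0 0.002 0 0 0 0'
python3 - <<'E'
from h import *
im=camera("side");cv2.imwrite("pics/s4f.png",im);c=im[180:240,290:370];cv2.imwrite("pics/s4.png",cv2.resize(c,(800,600),interpolation=cv2.INTER_CUBIC))
hs=cv2.cvtColor(im,cv2.COLOR_BGR2HSV)
for n,lo,hi in(("rib",(105,120,40),(125,255,255)),("orange",(3,120,60),(20,255,255))):
    m=cv2.inRange(hs,lo,hi);m[:185]=0;m[212:]=0;m[:,:305]=0;m[:,335:]=0
    ys,xs=np.where(m>0);print(n,xs.min(),xs.max(),ys.min(),ys.max(),len(xs))
E
```

```text
time_s: 14.3
tcp_pos: [582.5, 150.8, 72.5]
eef_rot: [[-0.345, 0.939, -0.002], [0.939, 0.345, 0.002], [0.003, -0.001, -1.0]]
contact_force: [0.1, -0.5, -2.0]
width: 15.7
rib 312 321 191 206 115
orange 320 325 207 211 24
```

View pics/s4.png

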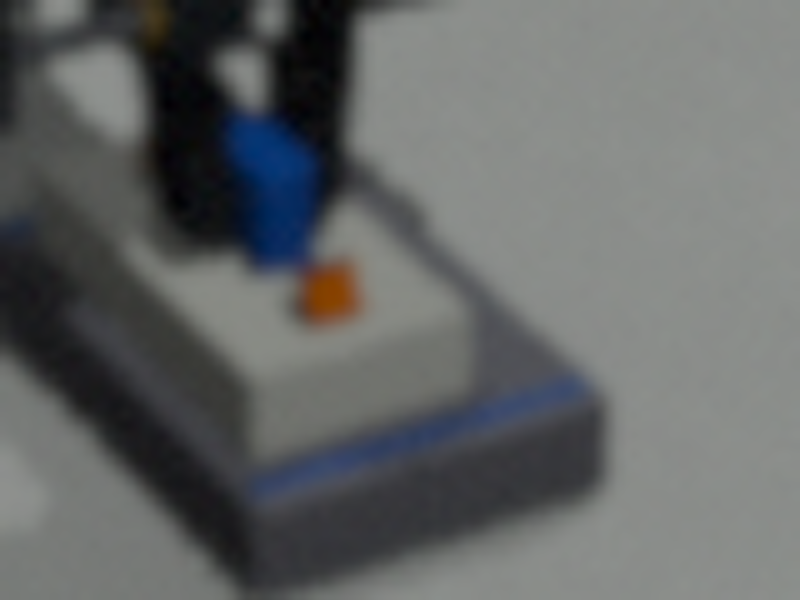

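The cover is lower now, with the hook at (330,292) standing further out of its slot. It has only a little way to go.

```bash
python3 -m jog '0 0 0.0003 0 0 0 0; 0 0 0.0006 0 0 0 0; 0 0 0.0009 0 0 0 0; 0 0 0.0012 0 0 0 0; 0 0 0.0015 0 0 0 0; 0 0 0.0015 0 0 0 0; 0 0 0.0015 0 0 0 0;0 0 0.0015 0 0 0 0'
```

```text
time_s: 15.35
tcp_pos: [582.5, 150.8, 72.1]
eef_rot: [[-0.345, 0.939, -0.001], [0.939, 0.345, 0.002], [0.003, -0.001, -1.0]]
contact_force: [-4.4, -0.6, 9.3]
width: 15.5
```

```bash
python3 -m jog '0 0 0.0006 0 0 0 0; 0 0 0.0012 0 0 0 0; 0 0 0.0015 0 0 0 0; 0 0 0.0018 0 0 0 0; 0 0 0.002 0 0 0 0; 0 0 0.002 0 0 0 0; 0 0 0.002 0 0 0 0;0 0 0.002 0 0 0 0'
```

```text
time_s: 16.35
tcp_pos: [582.5, 150.8, 72.1]
eef_rot: [[-0.345, 0.939, -0.0], [0.939, 0.345, 0.002], [0.002, 0.001, -1.0]]
contact_force: [-7.3, -1.2, 17.4]
width: 15.6
```

It stops hard at 72.1, exactly the predicted home height, with 17 N. I'll pull up gently to test that the hooks have caught, then press back down.

```bash
python3 -m jog '0 0 -0.0005 0 0 0 0; 0 0 -0.001 0 0 0 0; 0 0 -0.0014 0 0 0 0; 0 0 -0.0017 0 0 0 0; 0 0 -0.0017 0 0 0 0; 0 0 -0.0017 0 0 0 0; 0 0 -0.0017 0 0 0 0;0 0 -0.0017 0 0 0 0'
```

```text
time_s: 17.35
tcp_pos: [582.2, 150.8, 73.1]
eef_rot: [[-0.345, 0.939, -0.001], [0.939, 0.345, 0.002], [0.002, -0.0, -1.0]]
contact_force: [2.1, -0.1, -15.5]
width: 16.0
```

Both hooks hold: the cover rose 1 mm and then resisted with 14 N. I'll press home and release.

```bash
python3 -m jog '0 0 0.0005 0 0 0 0; 0 0 0.001 0 0 0 0; 0 0 0.0015 0 0 0 0; 0 0 0.002 0 0 0 0; 0 0 0.0025 0 0 0 0; 0 0 0.0025 0 0 0 0; 0 0 0.0025 0 0 0 0;0 0 0.0025 0 0 0 0'
python3 -m jog '0 0 0 0 0 0 0; 0 0 0 0 0 0 0.03; 0 0 0 0 0 0 0.05; 0 0 0 0 0 0 0.05; 0 0 0 0 0 0 0.05; 0 0 0 0 0 0 0.05; 0 0 0 0 0 0 0.05;0 0 0 0 0 0 0.05'
python3 -m jog '0 0 -0.01 0 0 0 0.05; 0 0 -0.03 0 0 0 0.05; 0 0 -0.06 0 0 0 0.05; 0 0 -0.1 0 0 0 0.05; 0 0 -0.13 0 0 0 0.05; -0.05 0 -0.15 0 0 0 0.05; -0.1 0 -0.15 0 0 0 0.05; -0.12 0 -0.15 0 0 0 0.05'
python3 - <<'E'
from h import *
np.set_printoptions(precision=1,suppress=True)
im=camera("side");c=im[160:250,270:390];t=camera("top");d=t[180:270,180:300]
cv2.imwrite("pics/fin.png",np.hstack([cv2.resize(q,(400,300),interpolation=cv2.INTER_CUBIC) for q in(c,d)]))
hs=cv2.cvtColor(im,cv2.COLOR_BGR2HSV)
m=cv2.inRange(hs,(3,120,60),(20,255,255));m[:185]=0;m[225:]=0;m[:,:300]=0;m[:,335:]=0
n,l,st,ce=cv2.connectedComponentsWithStats(m);print(st[1:])
C=np.array([591.4,155.7]);a=np.radians(110);yv=np.array([np.cos(a),np.sin(a)])
b=cv2.inRange(hs,(105,120,40),(125,255,255));b[:185]=0;b[212:]=0;b[:,:305]=0;b[:,330:]=0
ys,xs=np.where(b>0);print("rib px",xs.min(),xs.max(),ys.min(),ys.max(),"expect top/bottom corners")
for Y in(-22,22):
  for X in(-18.3,-2.3):
    for z in(53,83): print(Y,X,z,proj("side",[*(C+yv*(Y)+np.array([yv[1],-yv[0]])*X),z]))
E
```

```text
time_s: 18.35
tcp_pos: [582.8, 150.8, 72.2]
eef_rot: [[-0.345, 0.939, 0.001], [0.939, 0.345, 0.002], [0.002, 0.002, -1.0]]
contact_force: [-2.2, -0.8, 6.9]
width: 15.7
time_s: 19.35
tcp_pos: [582.8, 150.8, 72.2]
eef_rot: [[-0.345, 0.939, 0.001], [0.939, 0.345, 0.002], [0.002, 0.002, -1.0]]
contact_force: [0.1, -0.5, -0.4]
width: 49.9
time_s: 20.35
tcp_pos: [624.5, 35.7, 222.5]
eef_rot: [[-0.343, 0.939, 0.002], [0.939, 0.343, 0.002], [0.001, 0.002, -1.0]]
contact_force: [0.5, 0.6, -0.3]
width: 49.7
[[306 197   1   1   1]
 [320 207   5   5  22]]
rib px 309 320 190 206 expect top/bottom corners
-22 -18.3 53 [315.7 208.3]
-22 -18.3 83 [315.5 197.7]
-22 -2.3 53 [321.4 206.6]
-22 -2.3 83 [321.3 195.9]
22 -18.3 53 [307.1 200.2]
22 -18.3 83 [306.8 189.7]
22 -2.3 53 [312.8 198.6]
22 -2.3 83 [312.5 188.1]
```

View pics/fin.png

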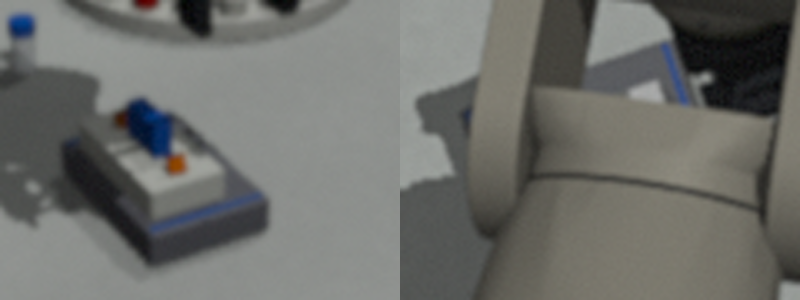

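The cover sits level on the face, with both orange hooks standing through the slots at (122,118) and (177,163). The gripper is clear and the blue vial is undisturbed. The rib matches its predicted home pixels within 1–3 px. Handing in.

```bash
python3 -c "
from workcell import *
print(hand_in())"
```

```text
the job is handed in; nothing more can be done
None
```

I picked the cover up by its blue grip, lined it up with the hooks (about 10 mm towards the station's -x), pressed it home and let go. I handed it in at about 20 s; no verdict was reported.

**Checks that agreed**
- The cover passed the hook tips with no contact force.
- It stopped hard at TCP z = 72.1 mm, exactly the height worked out for fully home. Readings were 9 N and then 17 N with no further movement.
- A gentle upward pull rose only 1 mm before it resisted with about 14 N, so the hooks had caught. I then pressed the cover back down and let go.
- The last side picture shows it level, with both hooks through the slots and the gripper clear. The blue vial in the same picture was standing.

**Checks that were weaker or did not agree**
- **Ramp force:** it read 7.5 N at TCP z = 80.4 and then dropped almost to zero before home, so I did not see a clear click in the force. That both hooks are caught rests on the hard stop, the pull test and the picture.
- **Rib position:** it matched its predicted pixels in the last picture only to about 1–3 px, roughly 3–8 mm.
- **Top camera:** the arm hid most of the station at the end, so it confirmed nothing.
- **Other bystanders:** I did not measure them again at the end. The tool path kept clear of them.

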